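# Cap the live terminal and hold the pack's service hatch at its balance point

## Robot

A 6-joint arm with a two-finger parallel gripper is mounted at the origin on the work surface. World frame = base frame: x ahead of the robot, y to its left, z up, the work surface at z = 0. Lengths are in m, angles in rad, forces in N, time in s.
With the tool pointing down it reaches from about 0.25 to 0.725 m from the base axis. Payload 4 kg.
Tool frame: the origin (TCP) lies between the finger pads, 19 mm behind the fingertips; this is the grasp point; z points along the fingers, y is the line along which they close (so a half turn about z gives the same grasp; the last joint's range is limited). The gripper opens to 85 mm and grips with 20 to 120 N. Pads are 22 mm wide; open, the fingers measure 114 mm over their backs; the gripper's body (76 mm by 85 mm) begins 54 mm behind the grasp point. The pads swing forward as they close: fully open they stand 13 mm farther back than shut.
Start: joints at [-1.188, 0.241, 0.005, 1.335, 0, 1.571], TCP at [0.187, -0.464, 0.25] pointing down, gripper open.
Joint ranges: [-2.72, 2.72], [-1.05, 1.87], [-1.09, 1.28], [-1.99, 2.15], [-1.42, 1.44], [-3.14, 3.14]. Speed limits (rad/s): [2.79, 2.79, 3.14, 3.14, 3.14, 3.14].

## Interface

Orientations are given as a unit quaternion [x, y, z, w].
In Python, from workcell import bot, camera, job_done gives the robot as it stands.
- The arm moves only by the tool carry_out, never from a script. Its argument "plan" is a list of rows, each an object of numbers: "dx", "dy", "dz": the shift along the tool's x, y, z in mm; "twist": the turn about the tool's z in degrees; "fingers": the closure, from -1 (fully open) to 1 (shut). In form: [{"dx": .., "dy": .., "dz": .., "twist": .., "fingers": ..}, ...]. A call has exactly 5 rows; each row is the pose to reach, as a shift and turn from the pose commanded when the call began, along the tool's axes at that moment; what a row does not reach only later rows make up. A row lasts 1/12 s, in which the tool goes at most 41.7 mm and 7.16 degrees, less where a joint would pass 70% of its speed; a pose out of reach is approached as far as the arm can. A call with a gripper value outside its range is refused whole. The fingers move at their own pace and stop on an object; the grip force is fixed at half the most. Time passes only in rows, so rows that repeat a pose let the fingers close, or fill a call up. It gives the time, the measured TCP pose, the force, the opening and the grip force at its end, in the units of the state.
- bot.get_obs(): the state, without advancing time (a new reading comes with each control period).
- camera(name): name is "side" or "top"; returns a dict with "image" (420x560x3 uint8, red, green, blue), "intrinsics" (3x3 intrinsics, pixels), "eye" and "attitude" of the camera in the world. Camera axes: x right, y down, z forward; pixel columns grow to the right and rows downward; lengths in m; the calibration is good to about 2 mm. A picture is of the moment at which its call begins. There is no depth.
- job_done(): hands the job in; it is judged then, once.
The state is a dict: "clock": time; "joint_pos": joint angles; "joint_vel": joint speeds; "tau": joint torques, N m; "eef_pos": TCP position; "tool_rot": TCP orientation; "ft_force": force on the tool from outside, world axes, zero at the start; "ft_torque": the same for the moment, N m; "grip_width": finger opening in m; "grasp_force": force on a finger pad.
Only numpy, scipy, OpenCV 4.12 (cv2) and the standard library are available. Lean on these libraries where they do the work, as an engineer would, in place of code of your own. Each camera call takes 0.05 s, during which the arm holds its last target. There are 200 camera calls.

## Task

I need to plug leads into the board under this battery pack's service hatch, and the hatch has no stay. First make the pack safe: set the loose insulating cap, open rim down, fully home in the well over the bare terminal post, and let go of it. Then lift the hatch by its handle to its balance point, a little past upright, without dropping it or letting it go over, and finish with the gripper still holding it there, motionless; leave everything else on the bench where it is.

Things in the scene. Friction and masses are not known exactly. Their poses are not given: they have to be found in the camera images.
- pack: Battery pack: black moulded case fixed on the bench, 240 mm (own x) by 340 mm (own y), 110 mm high. Origin: centre of its underside. Two round terminal wells in its top, 46 mm across, 12 mm deep, centred 20 mm to +x and 125 mm to +y / -y of the centre; one holds the bare post, the other a post with its cap already on (leave it).
- bay (a point): Centre of the pack's top, 110 mm above the bench. Here the electronics bay is closed by the grey service hatch, a panel 160 mm along the pack's y and 155 mm along x, standing 5 mm above the top (its handle higher). It is hinged along the pack's +x side, away from the robot; its free edge is 77 mm to -x of this point.
- bare_post: The bare terminal: upright brass stud 10 mm in diameter, 26 mm high, nut at its foot, fixed in the middle of the left or right well. Origin on its axis on the well's floor, 98 mm above the bench (12 mm below the pack's top), z up. The fingers have most room along the pack's x; along y the hatch's edge is 45 mm away.
- cap: Loose white plastic cap, a round cup 37 mm in diameter (flange 41 mm over the lowest 4 mm), 38 mm high, inside 30 mm wide, 33 mm deep, about 35 g; starts rim down on the 3 mm rubber mat right of the pack. Origin: centre of the open rim; z towards the crown. Seated, its origin meets that of bare_post and 26 mm stand above the pack's top.
- hatch (a joint): Hatch angle, rad: 0 shut (start), grows as the free edge rises; 1.57 panel upright; 2.3 end stop. Balance point 1.73 (10 degrees past upright, leaning away from the robot: the board and heat sink inside shift its centre of mass). Free hinge, no stay: below the balance it falls shut, above it falls back. 0.4 to 0.65 kg; lifting takes up to 4.5 N.
- hatch_hinge (a point): Middle of the hinge line, 113 mm above the bench, 85 mm to +x of the pack's centre. The hinge line runs along the pack's y, in the plane of the hatch panel, 2 mm inside its outer face.
- hatch_grip (a point): Grip point between the legs of the hatch's black bow handle (48 mm along the pack's y, 14 mm thick, 40 mm high off the panel). Moves with the hatch: 125 mm from the hinge along the panel, 25 mm out on its outer side (above when shut, far side when upright). Pinched along y by its legs, it can turn between the pads while the tool points down.
- link: Bystander: flat copper link, 18 by 80 by 4 mm, lying loose along y on the pack's top near its -x edge; origin at the centre of its underside.
- cell_a: Bystander: cylindrical battery cell standing on the mat, 21 mm in diameter, 70 mm high; origin at the centre of its foot.
- cell_b: Bystander: a second such cell standing on the mat.
- spacer: Bystander: flat steel ring, 40 mm across, 10 mm high, on the mat; origin at the centre of its underside.
- meter: Bystander: hand multimeter lying face up, 170 by 80 by 35 mm, left front of the bench; origin at the centre of its underside.
- spanner: Bystander: open spanner lying beyond the pack.
- driver: Bystander: screwdriver lying on the bench near the robot, on its right.
- nut_jar: Bystander: small clear jar with a lid, 64 mm in diameter, 75 mm high, beyond the pack on the right.
Things that resemble listed ones, but are neither listed nor needed, are in the scene too. What is shaped like the cap but green or red is not meant.

How it is judged:
By the outcome, as a careful person would: the job done as asked, in the order asked, and still so for the second after the job is handed in, while the arm keeps its last pose, push and grip.
It also fails if it takes over 54 s, if anything falls off the work surface, if the arm or the gripper's body presses on something with over 40 N, if the wrist force passes 120 N, or if a joint passes its speed limit or range.

## Working session

There is one attempt and no reset: what is moved stays moved. The work goes in short steps, Python scripts to look and compute and a tool call to move; the robot and the scene stay as the last step left them, time stands still between calls to the robot, and variables do not carry over. Pictures are saved under pics/ and viewed, at most 10 in all, crops included, and the job is handed in when it is done.

Besides the shell and the picture viewer there is one more tool, called after "Emit:" by a JSON object that holds its "name" and its "arguments". carry_out: Moves the arm, as the interface text tells. Its arguments: {"type":"object","properties":{"plan":{"type":"array","items":{"type":"object","properties":{"dx":{"type":"number"},"dy":{"type":"number"},"dz":{"type":"number"},"twist":{"type":"number"},"fingers":{"type":"number"}}}}},"required":["plan"]}

```bash
mkdir -p pics; ls
cat > h.py <<'E'
import numpy as np, cv2
from workcell import bot, camera, job_done
from scipy.spatial.transform import Rotation as R
def shot(n,f=None):
    c=camera(n)
    if f: cv2.imwrite('pics/'+f,cv2.cvtColor(c['image'],cv2.COLOR_RGB2BGR))
    return c
def rot(c):
    a=np.array(c['attitude'],float)
    return R.from_quat(a).as_matrix() if a.size==4 else a.reshape(3,3)
def ray(c,uv):
    d=rot(c)@np.linalg.inv(c['intrinsics'])@np.array([uv[0],uv[1],1.]); return np.array(c['eye']),d
def onz(c,uv,z):
    e,d=ray(c,uv); return e+d*(z-e[2])/d[2]
def proj(c,p):
    q=np.array(c['intrinsics'])@rot(c).T@(np.array(p)-c['eye']); return q[:2]/q[2]
E
python3 - <<'E'
from h import *
for n in('top','side'):
    c=shot(n,n+'0.png'); print(n,c['eye'],c['attitude'],c['intrinsics'])
o=bot.get_obs(); print({k:np.round(v,3) for k,v in o.items()})
E
```

```text
pics
top [ 0.37368997 -0.04317621  1.3769651 ] [-0.70431739  0.70704651 -0.04456847  0.04512087] [[439.97768401   0.         283.24178626]
 [  0.         439.97768401 213.18447094]
 [  0.           0.           1.        ]]
side [ 0.26700859 -1.10782202  0.83228302] [ 0.87335155 -0.10902581  0.05974926 -0.47095697] [[449.62003311   0.         273.6931816 ]
 [  0.         449.62003311 213.45630256]
 [  0.           0.           1.        ]]
{'clock': np.float64(0.1), 'joint_pos': array([-1.188,  0.241,  0.004,  1.335,  0.   ,  1.571]), 'joint_vel': array([ 0.   , -0.002,  0.003,  0.   , -0.003, -0.   ]), 'tau': array([ 0.0000e+00, -3.7314e+01,  2.5301e+01,  1.1000e-02,  0.0000e+00,
        0.0000e+00]), 'eef_pos': array([ 0.187, -0.463,  0.249]), 'tool_rot': array([ 0.982,  0.19 , -0.   , -0.001]), 'ft_force': array([ 0.493,  0.344, -0.152]), 'ft_torque': array([ 0.076,  0.006, -0.046]), 'grasp_force': np.float64(0.0), 'grip_width': np.float64(0.086)}
```

View pics/top0.png

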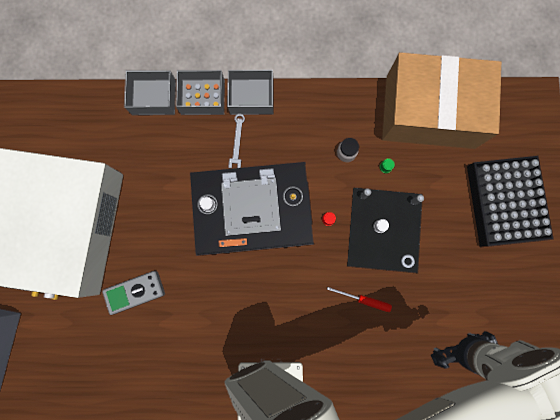

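View pics/side0.png

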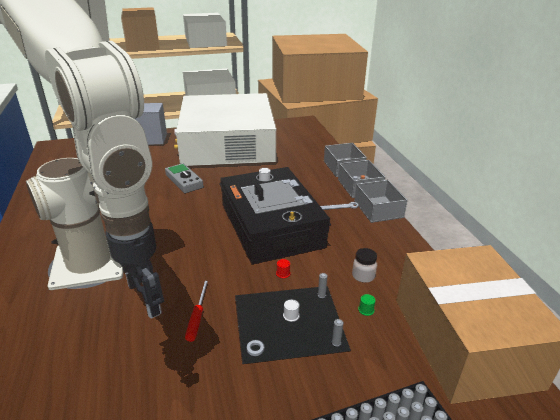

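The pictures show the pack with its hatch at top (250,205). The bare brass post is in the right well at (293,196), and the left well (206,204) holds the post that is already capped. There are four cap-like things: white on the mat at (381,226), white in the left well at (206,204), red at (330,218) and green at (388,165). The white one on the mat fits, since it is loose, white, and on the mat right of the pack. I'll confirm it in a crop and measure.

```bash
cat > m.py <<'E'
from h import *
def blob(c,box,f,k=1):
    x0,y0,x1,y1=box; im=c['image'][y0:y1,x0:x1].astype(int)
    m=f(im[...,0],im[...,1],im[...,2]).astype(np.uint8)
    n,l,s,ce=cv2.connectedComponentsWithStats(m)
    i=1+np.argmax(s[1:,4]); return ce[i]+[x0,y0],s[i]+[x0,y0,0,0,0],l==i
def tri(ca,a,cb,b):
    (e1,d1),(e2,d2)=ray(ca,a),ray(cb,b); A=np.c_[d1,-d2]; t=np.linalg.lstsq(A,e2-e1,rcond=None)[0]
    p,q=e1+t[0]*d1,e2+t[1]*d2; return (p+q)/2,np.linalg.norm(p-q)
E
python3 - <<'E'
from m import *
t=shot('top'); s=shot('side')
w=lambda r,g,b:(r>150)&(g>150)&(b>150)
ct,st,_=blob(t,(365,210,397,242),w); cs,ss,_=blob(s,(278,295,304,325),w)
print('cap',ct,st,cs,ss)
print('onz .041',onz(t,ct,.041),' side onz .02',onz(s,cs,.022))
print('tri',tri(t,ct,s,cs))
brass=lambda r,g,b:(r>110)&(r-b>50)&(r-g>5)
for n,c,box in(('t',t,(280,183,306,210)),('s',s,(280,208,302,226))):
    ce,stt,_=blob(c,box,brass); print('brass',n,ce,stt, onz(c,ce,.11))
g=lambda r,g,b:(r>105)&(abs(r-b)<25)
ce,stt,l=blob(t,(215,165,290,245),g)
cn=cv2.findContours(l.astype(np.uint8),0,2)[0][0]; r=cv2.minAreaRect(cn); bx=cv2.boxPoints(r)+[215,165]
print('hatch',r,[np.round(onz(t,p,.115),4)[:2] for p in bx])
# case outline at top: dark contour
d=(t['image'].max(2)<60).astype(np.uint8); d[:150]=0;d[270:]=0;d[:,:180]=0;d[:,320:]=0
d=cv2.morphologyEx(d,cv2.MORPH_CLOSE,np.ones((9,9)))
cn=max(cv2.findContours(d,0,2)[0],key=cv2.contourArea); r=cv2.minAreaRect(cn); print('case',r,[np.round(onz(t,p,.11),4)[:2] for p in cv2.boxPoints(r)])
dk=blob(t,(235,205,270,232),lambda r,g,b:(r<60)); print('handle',dk[0],dk[1],onz(t,dk[0],.15))
A=cv2.resize(t['image'][150:275,180:430],(800,400),interpolation=2)
B=cv2.resize(s['image'][160:360,215:355],None,fx=1.4,fy=1.4)
C=np.zeros((600,800,3),np.uint8);C[:400]=A
p1=cv2.resize(s['image'][170:250,215:335],(300,200));p2=cv2.resize(s['image'][260:350,230:355],(278,200));C[400:,:300]=p1;C[400:,310:588]=p2
cv2.imwrite('pics/crop1.png',C[...,::-1])
E
```

```text
cap [382.3203125 225.2421875] [376 219  13  14 128] [290.72131148 309.75      ] [283 300  16  21 244]
onz .041 [ 0.50591709 -0.34447136  0.041     ]  side onz .02 [ 0.50628484 -0.34425914  0.022     ]
tri (array([ 0.50634019, -0.34772213,  0.02562991]), np.float64(0.002217271748988793))
brass t [292.7826087  196.13043478] [290 194   6   5  23] [ 0.58541628 -0.07051728  0.11      ]
brass s [291.5483871  215.83870968] [289 212   6   8  31] [ 0.58642744 -0.06804734  0.11      ]
hatch ((34.973388671875, 36.54936981201172), (62.38270568847656, 55.226585388183594), 84.64418029785156) [array([0.6538, 0.1434]), array([ 0.6685, -0.0176]), array([ 0.4859, -0.0341]), array([0.4717, 0.124 ])]
case ((250.41395568847656, 205.55328369140625), (90.44519805908203, 118.42073822021484), 84.80557250976562) [array([0.6769, 0.2393]), array([ 0.7078, -0.1082]), array([ 0.4421, -0.1291]), array([0.4127, 0.2095])]
handle [250.52272727 218.79545455] [242 216  18   7  88] [0.51474971 0.04938623 0.15      ]
```

View pics/crop1.png

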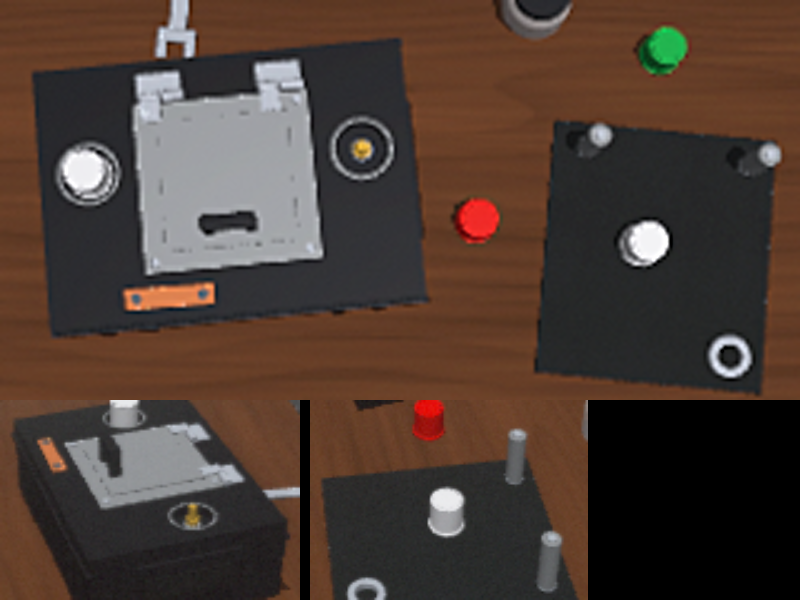

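The crop shows the white cap rim down on the mat at crop (645,243), red and green decoys off the mat, and bare brass in the right well at crop (362,150). So the cap on the mat is the right one. Next I refine the well by its ring and work out the first move.

```bash
cat >> m.py <<'E'
def go(x,y,z,yaw,o=None):
    "yaw: world angle (deg) of tool y; gives dx,dy,dz mm, twist deg"
    o=o or bot.get_obs(); M=R.from_quat(o['tool_rot']).as_matrix()
    d=M.T@(np.array([x,y,z])-o['eef_pos'])*1000
    a=np.degrees(np.arctan2(M[1,1],M[0,1])); tw=-((yaw-a+180)%360-180)
    print('d',np.round(d,1),'twist',round(tw,1),'yaw',round(a,2),'eef',np.round(o['eef_pos'],4)); return d,tw
E
python3 - <<'E'
from m import *
def ring(c,box,f):
    x0,y0,x1,y1=box; im=c['image'][y0:y1,x0:x1].astype(int)
    m=f(im[...,0],im[...,1],im[...,2]); p=np.argwhere(m)[:,::-1]+[x0,y0]; return p
for n,box in(('top',(279,182,308,211)),('side',(278,208,305,227))):
    c=shot(n); p=ring(c,box,lambda r,g,b:(r>75)&(abs(r-b)<30))
    e=cv2.fitEllipse(p.astype(np.float32)); w=onz(c,e[0],.11)
    W=np.array([onz(c,q,.11)[:2] for q in p]); 
    A=np.c_[2*W,np.ones(len(W))]; s=np.linalg.lstsq(A,(W**2).sum(1),rcond=None)[0]
    print(n,len(p),e,w,'circle',s[:2],np.sqrt(s[2]+s[:2]@s[:2]))
t=shot('top')
im=t['image'][212:240,368:396,0].astype(int); print(im[4:24,4:24])
go(.506,-.345,.12,5.1)
E
```

```text
top 122 ((292.4533386230469, 195.73519897460938), (18.041797637939453, 18.48345184326172), 92.92266082763672) [ 0.58658838 -0.06956426  0.11      ] circle [ 0.58666258 -0.06956495] 0.025916968855678502
side 75 ((289.641357421875, 214.8036346435547), (11.064955711364746, 23.358060836791992), 107.697265625) [ 0.58256031 -0.06145983  0.11      ] circle [ 0.58235351 -0.05913188] 0.030940864616320958
[[ 38  37  36  38  38  39  40  39  39  37  38  38  37  37  38  39  36  37
   37  37]
 [ 37  39  39  37  40  37  37  38  36  33  34  31  34  35  37  38  37  37
   35  36]
 [ 37  39  39  39  40  36  30  31  23  16  20  31  17  22  30  34  37  38
   38  39]
 [ 36  40  37  30  27  22  20  39 111 176 167 174 161 106  11  25  34  38
   38  37]
 [ 38  38  28  12  43  81 116 172 208 255 255 255 255 204 154  30  28  35
   38  38]
 [ 39  28  19  46  92 148 226 255 232 250 246 247 244 237 255 159  11  31
   37  37]
 [ 36  12  45  99 101 140 241 253 246 244 243 243 244 247 255 255  63  22
   35  37]
 [ 30  17  70 114 103 177 225 248 244 243 243 243 243 244 248 253 189  13
   35  36]
 [ 11  45  95  85 134
[... 374 characters left out ...]
48 255 246  53  25
   37  39]
 [ 37  34  80 132  85  75 154 251 245 251 248 247 250 255 244 163  15  33
   39  38]
 [ 38  31  74 142 141 114  71 144 241 242 244 250 255 245 108  12  31  37
   37  39]
 [ 39  36  29  85 172 171 151 143 119 147 190 211 235  42  17  28  36  38
   41  38]
 [ 40  38  34  27  35 124 220 215 174 171 183 123  17  24  34  36  38  39
   40  39]
 [ 39  39  38  37  32  25  21  23  37  58  16  22  31  35  38  37  39  39
   39  38]
 [ 38  39  37  37  38  36  35  33  32  34  33  36  38  39  40  38  40  40
   39  38]
 [ 37  38  38  39  40  40  39  37  38  39  38  38  38  39  39  40  39  40
   40  38]]
d [340.5   9.2 129.8] twist -73.2 yaw -68.07 eef [ 0.1867 -0.4637  0.2498]
```

Emit:
{"name": "carry_out", "arguments": {"plan": [{"dx":35,"dy":1,"dz":8,"twist":-7,"fingers":-1},{"dx":70,"dy":2,"dz":16,"twist":-14,"fingers":-1},{"dx":105,"dy":3,"dz":24,"twist":-21,"fingers":-1},{"dx":140,"dy":4,"dz":32,"twist":-28,"fingers":-1},{"dx":175,"dy":5,"dz":40,"twist":-35,"fingers":-1}]}}

```text
clock: 0.77
eef_pos: [0.3523, -0.4024, 0.2097]
tool_rot: [0.878, 0.479, -0.0, 0.0]
ft_force: [0.2, -0.1, -0.8]
grip_width: 0.0854
grasp_force: 0.0
```

```bash
python3 -c "
from m import *
go(.506,-.345,.12,5.1)"
```

```text
d [131.5  98.2  89.7] twist -37.8 yaw -32.75 eef [ 0.3523 -0.4024  0.2097]
```

Emit:
{"name": "carry_out", "arguments": {"plan": [{"dx":26,"dy":19,"dz":17,"twist":-7,"fingers":-1},{"dx":52,"dy":39,"dz":34,"twist":-14,"fingers":-1},{"dx":79,"dy":59,"dz":51,"twist":-21,"fingers":-1},{"dx":105,"dy":78,"dz":68,"twist":-28,"fingers":-1},{"dx":131,"dy":98,"dz":85,"twist":-35,"fingers":-1}]}}

```text
clock: 1.18
eef_pos: [0.506, -0.3458, 0.1241]
tool_rot: [0.693, 0.721, -0.0, -0.0]
ft_force: [-0.1, -0.2, 0.4]
grip_width: 0.0851
grasp_force: 0.0
```

Run:
```python
from m import *
go(.506,-.345,.037,5.1)
```

```text
d [ 0.8  0.1 87.1] twist -2.8 yaw 2.3 eef [ 0.506  -0.3458  0.1241]
```

Emit:
{"name": "carry_out", "arguments": {"plan": [{"dx":0,"dy":0,"dz":30,"twist":-3,"fingers":-1},{"dx":1,"dy":0,"dz":60,"twist":-3,"fingers":-1},{"dx":1,"dy":0,"dz":87,"twist":-3,"fingers":-1},{"dx":1,"dy":0,"dz":87,"twist":-3,"fingers":1},{"dx":1,"dy":0,"dz":87,"twist":-3,"fingers":1}]}}

```text
clock: 1.6
eef_pos: [0.5032, -0.3448, 0.0364]
tool_rot: [0.676, 0.737, -0.0, -0.002]
ft_force: [-0.2, 0.1, 0.7]
grip_width: 0.064
grasp_force: 0.0
```

Emit:
{"name": "carry_out", "arguments": {"plan": [{"fingers":1},{"fingers":1},{"fingers":1},{"fingers":1},{"fingers":1}]}}

```text
$.plan[0]: bad value
```

Emit:
{"name": "carry_out", "arguments": {"plan": [{"dx":0,"dy":0,"dz":0,"twist":0,"fingers":1},{"dx":0,"dy":0,"dz":0,"twist":0,"fingers":1},{"dx":0,"dy":0,"dz":0,"twist":0,"fingers":1},{"dx":0,"dy":0,"dz":0,"twist":0,"fingers":1},{"dx":0,"dy":0,"dz":0,"twist":0,"fingers":1}]}}

```text
clock: 2.02
eef_pos: [0.5062, -0.3473, 0.041]
tool_rot: [0.676, 0.737, 0.0, 0.003]
ft_force: [-0.9, -0.5, 6.8]
grip_width: 0.0356
grasp_force: 60.5
```

Emit:
{"name": "carry_out", "arguments": {"plan": [{"dx":0,"dy":0,"dz":-30,"twist":0,"fingers":1},{"dx":0,"dy":0,"dz":-65,"twist":0,"fingers":1},{"dx":0,"dy":0,"dz":-105,"twist":0,"fingers":1},{"dx":0,"dy":0,"dz":-140,"twist":0,"fingers":1},{"dx":0,"dy":0,"dz":-160,"twist":0,"fingers":1}]}}

```text
clock: 2.43
eef_pos: [0.5059, -0.3469, 0.2041]
tool_rot: [0.676, 0.737, 0.001, 0.004]
ft_force: [1.1, -1.1, 1.0]
grip_width: 0.0355
grasp_force: 60.1
```

Run:
```python
from m import *
print(bot.get_obs()['ft_force'],bot.get_obs()['grip_width'])
go(.586,-.070,.2,5.1)
```

```text
[ 1.07450298 -1.1158195   0.98498258] 0.035515154863955
d [269.  103.5   3.3] twist -0.2 yaw 4.92 eef [ 0.5059 -0.3469  0.2041]
```

Emit:
{"name": "carry_out", "arguments": {"plan": [{"dx":35,"dy":14,"dz":0,"twist":0,"fingers":1},{"dx":70,"dy":28,"dz":0,"twist":0,"fingers":1},{"dx":105,"dy":42,"dz":0,"twist":0,"fingers":1},{"dx":140,"dy":55,"dz":0,"twist":0,"fingers":1},{"dx":175,"dy":69,"dz":0,"twist":0,"fingers":1}]}}

```text
clock: 2.85
eef_pos: [0.5583, -0.1642, 0.1991]
tool_rot: [0.676, 0.737, 0.0, 0.001]
ft_force: [1.1, -0.9, -1.2]
grip_width: 0.0354
grasp_force: 60.1
```

Emit:
{"name": "carry_out", "arguments": {"plan": [{"dx":31,"dy":12,"dz":0,"twist":0,"fingers":1},{"dx":62,"dy":23,"dz":0,"twist":0,"fingers":1},{"dx":94,"dy":34,"dz":0,"twist":0,"fingers":1},{"dx":94,"dy":34,"dz":0,"twist":0,"fingers":1},{"dx":94,"dy":34,"dz":0,"twist":0,"fingers":1}]}}

```text
clock: 3.27
eef_pos: [0.5844, -0.0671, 0.1987]
tool_rot: [0.675, 0.738, 0.0, 0.0]
ft_force: [0.9, -0.3, -0.3]
grip_width: 0.0352
grasp_force: 60.1
```

Run:
```python
from m import *
t=shot('top');s=shot('side')
print(bot.get_obs()['ft_force'],bot.get_obs()['tool_rot'])
go(.586,-.070,.15,5.1)
C=np.zeros((400,800,3),np.uint8)
C[:,:400]=cv2.resize(t['image'][165:225,260:320],(400,400));C[:,400:]=cv2.resize(s['image'][140:240,240:340],(400,400))
cv2.imwrite('pics/hold.png',C[...,::-1])
```

```text
[ 0.30304613  0.27009953 -0.90290531] [ 6.76037083e-01  7.36867519e-01 -5.73902141e-05  3.43669708e-04]
d [-0.9  2.  48.5] twist -0.2 yaw 4.93 eef [ 0.5839 -0.0693  0.1985]
```

View pics/hold.png

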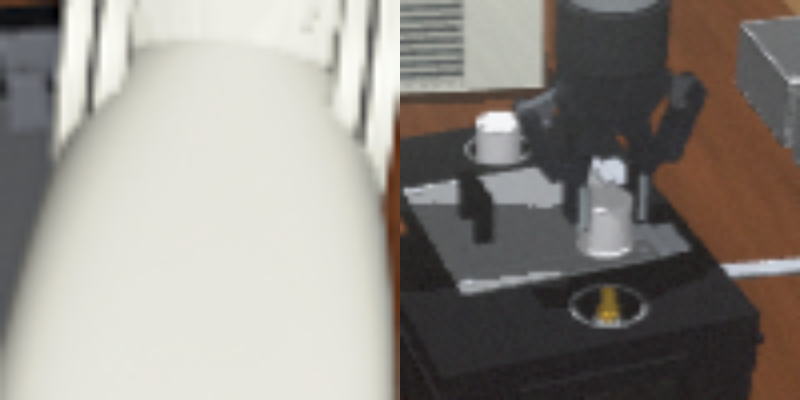

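The crop shows the cap upright in the fingers at crop (607,220), with the bare well and brass post below it at crop (608,305). I'll lower the cap to just above the post and compare the two in the side view.

Emit:
{"name": "carry_out", "arguments": {"plan": [{"dx":-1,"dy":2,"dz":10,"twist":0,"fingers":1},{"dx":-1,"dy":2,"dz":20,"twist":0,"fingers":1},{"dx":-1,"dy":2,"dz":27,"twist":0,"fingers":1},{"dx":-1,"dy":2,"dz":27,"twist":0,"fingers":1},{"dx":-1,"dy":2,"dz":27,"twist":0,"fingers":1}]}}

```text
clock: 3.78
eef_pos: [0.5852, -0.0703, 0.1697]
tool_rot: [0.676, 0.736, -0.001, -0.001]
ft_force: [0.0, -0.3, -0.4]
grip_width: 0.0353
grasp_force: 60.1
```

Run:
```python
from m import *
s=shot('side'); im=s['image']
go(.586,-.070,.15,5.1); print(bot.get_obs()['ft_force'])
p=bot.get_obs()['eef_pos']; print(proj(s,p), 'rim pred',proj(s,p-[0,0,.038]),'well pred',proj(s,[.586,-.07,.11]))
cv2.imwrite('pics/low.png',cv2.resize(im[175:235,255:325],(700,600),interpolation=0)[...,::-1])
```

```text
d [ 0.2  0.3 20.4] twist -0.2 yaw 4.88 eef [ 0.5857 -0.0702  0.1704]
[ 0.22230432  0.32141799 -0.30726516]
[292.02309769 198.47018989] rim pred [291.70449632 209.77672962] well pred [291.59456337 216.22043503]
```

View pics/low.png

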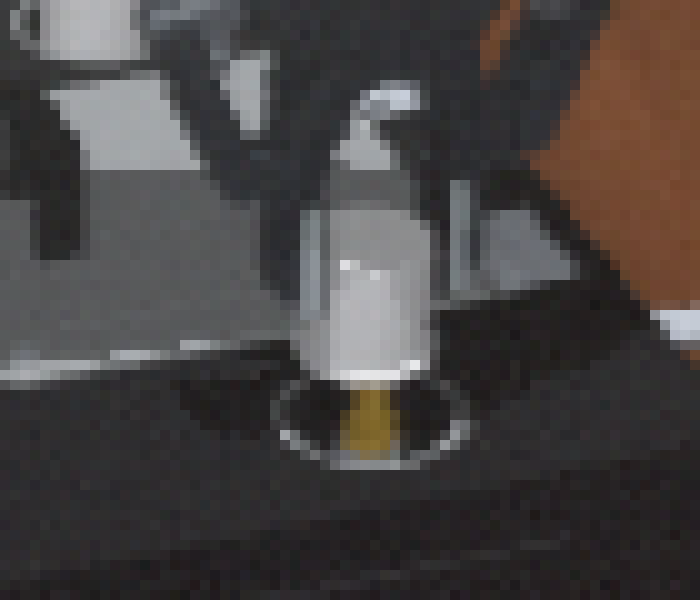

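Run:
```python
from m import *
s=shot('side'); p=np.array(bot.get_obs()['eef_pos']); im=s['image'].astype(int)
print(p)
def near(c,z,r): 
    a=np.linspace(0,6.283,200); q=np.array([proj(s,[c[0]+r*np.cos(t),c[1]+r*np.sin(t),z]) for t in a]); return q.min(0),q.max(0)
print('cap rim pred',near(p,p[2]-.038,.0205)); print('ring pred 25',near([.586,-.07],.11,.025))
print(im[209:223,290:293,0])
print(im[211:222,281:304,0])
```

```text
[ 0.58608419 -0.07010961  0.17093519]
cap rim pred (array([284.67684101, 205.76406177]), array([298.97190545, 213.50942504]))
ring pred 25 (array([282.96673645, 211.51326166]), array([300.23043343, 221.08055184]))
[[178 177 178]
 [177 175 176]
 [180 179 178]
 [220 235 234]
 [ 95 138 142]
 [ 80 121 130]
 [ 83 122 130]
 [109 127 131]
 [113 128 131]
 [112 122 125]
 [127 126 134]
 [116 125 120]
 [137 133 136]
 [ 47  46  45]]
[[ 47  46  39  38  70 132 207 228 202 180 179 178 170 179 208 221 143  57
   37  29  30  34  33]
 [ 36  38  38  43  55  82 122 181 206 220 235 234 200 183 169 113  79  56
   43  36  39  34  29]
 [ 36  35  55  79  66  41  33  31  63  95 138 142 113  67  40  32  47  55
   75  46  40  34  31]
 [ 37  41  77  53  38  38  39  38  37  80 121 130 102  53  36  32  36  36
   55  59  42  32  29]
 [ 39  71  52  34  36  32  35  33  38  83 122 130 100  54  41  34  33  30
   32  54  62  40  38]
 [ 33  70  57  38  36  34  36  32  71 109 127 131 118  80  44  36  35  36
   36  59  58  39  47]
 [ 29  57  66  48  35  32  33  38  88 113 128 131 120  81  43  32  38  39
   38 122 108  61  47]
 [ 46  49 160 104  51  38  34  47 104 112 122 125 130  97  51  37  29  35
   66 150  99  52  46]
 [ 47  44  70 124 100  57  42  63 112 127 126 134 123 111  57  34  46  90
  150 101  56  50  48]
 [ 47  45  47  46  79 107  79  89 106 116 125 120 111 109  57  85  95  95
   64  53  49  46  46]
 [ 45  43  49  46  43  42  69  96 123 137 133 136 134 144 104 100  60  42
   51  47  44  49  47]]
```

Emit:
{"name": "carry_out", "arguments": {"plan": [{"dx":-2.5,"dy":0,"dz":5,"twist":0,"fingers":1},{"dx":-2.5,"dy":0,"dz":12,"twist":0,"fingers":1},{"dx":-2.5,"dy":0,"dz":18,"twist":0,"fingers":1},{"dx":-2.5,"dy":0,"dz":22,"twist":0,"fingers":1},{"dx":-2.5,"dy":0,"dz":26,"twist":0,"fingers":1}]}}

```text
clock: 4.3
eef_pos: [0.5859, -0.0722, 0.1441]
tool_rot: [0.676, 0.737, -0.0, -0.0]
ft_force: [-0.0, -0.1, -0.2]
grip_width: 0.0353
grasp_force: 60.1
```

Emit:
{"name": "carry_out", "arguments": {"plan": [{"dx":0,"dy":0,"dz":2,"twist":0,"fingers":1},{"dx":0,"dy":0,"dz":4,"twist":0,"fingers":1},{"dx":0,"dy":0,"dz":6,"twist":0,"fingers":1},{"dx":0,"dy":0,"dz":6,"twist":0,"fingers":1},{"dx":0,"dy":0,"dz":6,"twist":0,"fingers":1}]}}

```text
clock: 4.72
eef_pos: [0.5864, -0.0722, 0.139]
tool_rot: [0.676, 0.737, 0.0, 0.0]
ft_force: [-0.1, 0.1, -0.5]
grip_width: 0.0351
grasp_force: 60.1
```

Emit:
{"name": "carry_out", "arguments": {"plan": [{"dx":0,"dy":0,"dz":2,"twist":0,"fingers":1},{"dx":0,"dy":0,"dz":4,"twist":0,"fingers":1},{"dx":0,"dy":0,"dz":6,"twist":0,"fingers":1},{"dx":0,"dy":0,"dz":7,"twist":0,"fingers":1},{"dx":0,"dy":0,"dz":7,"twist":0,"fingers":1}]}}

```text
clock: 5.13
eef_pos: [0.5867, -0.0723, 0.1359]
tool_rot: [0.676, 0.737, 0.001, 0.001]
ft_force: [-6.2, 0.9, 16.7]
grip_width: 0.0354
grasp_force: 61.9
```

Emit:
{"name": "carry_out", "arguments": {"plan": [{"dx":0,"dy":0,"dz":-4,"twist":0,"fingers":1},{"dx":0,"dy":0,"dz":-4,"twist":0,"fingers":-0.4},{"dx":0,"dy":0,"dz":-4,"twist":0,"fingers":-0.4},{"dx":0,"dy":0,"dz":-4,"twist":0,"fingers":-0.4},{"dx":0,"dy":0,"dz":-4,"twist":0,"fingers":-0.4}]}}

```text
clock: 5.55
eef_pos: [0.5861, -0.0722, 0.1353]
tool_rot: [0.676, 0.737, -0.0, -0.0]
ft_force: [0.4, -0.1, -0.1]
grip_width: 0.0599
grasp_force: 0.0
```

Emit:
{"name": "carry_out", "arguments": {"plan": [{"dx":0,"dy":0,"dz":-10,"twist":0,"fingers":-0.4},{"dx":0,"dy":0,"dz":-25,"twist":0,"fingers":-0.4},{"dx":0,"dy":0,"dz":-45,"twist":0,"fingers":-0.4},{"dx":0,"dy":0,"dz":-70,"twist":0,"fingers":-0.4},{"dx":0,"dy":0,"dz":-90,"twist":0,"fingers":-0.4}]}}

```text
clock: 5.97
eef_pos: [0.5865, -0.0722, 0.2279]
tool_rot: [0.676, 0.737, 0.0, 0.0]
ft_force: [0.4, 0.6, 0.7]
grip_width: 0.0596
grasp_force: 0.0
```

Run:
```python
from m import *
s=shot('side','rel.png'); im=s['image']
print(proj(s,[.586,-.07,.136]),proj(s,[.586,-.07,.11]))
cv2.imwrite('pics/relc.png',cv2.resize(im[165:235,225:325],(800,560),interpolation=0)[...,::-1])
go(.514,.049,.19,95.1)
```

```text
[291.80809776 208.67069054] [291.59456337 216.22043503]
d [127.5 -64.2  41.8] twist -90.2 yaw 4.93 eef [ 0.5885 -0.0725  0.2326]
```

View pics/relc.png

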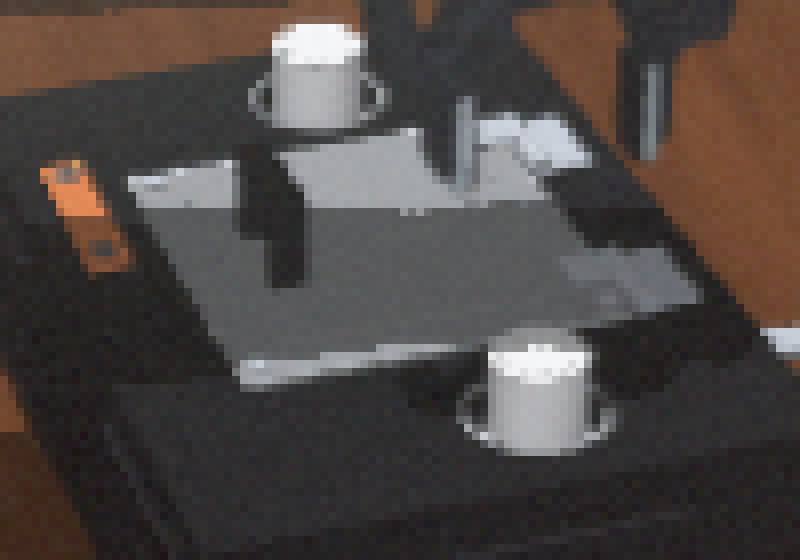

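The crop shows the cap released in the right well at crop (540,395), standing inside the ring at the same height as the factory-capped one at (318,75). It is seated. Next is the hatch handle at crop (270,215).

Emit:
{"name": "carry_out", "arguments": {"plan": [{"dx":25,"dy":-13,"dz":0,"twist":-7,"fingers":-1},{"dx":51,"dy":-26,"dz":0,"twist":-14,"fingers":-1},{"dx":77,"dy":-39,"dz":0,"twist":-21,"fingers":-1},{"dx":102,"dy":-51,"dz":0,"twist":-28,"fingers":-1},{"dx":127,"dy":-64,"dz":0,"twist":-35,"fingers":-1}]}}

```text
clock: 6.43
eef_pos: [0.511, 0.0497, 0.2262]
tool_rot: [0.421, 0.907, 0.0, 0.0]
ft_force: [0.7, -0.3, 0.6]
grip_width: 0.0858
grasp_force: 0.0
```

Emit:
{"name": "carry_out", "arguments": {"plan": [{"dx":0,"dy":0,"dz":0,"twist":-7,"fingers":-1},{"dx":0,"dy":0,"dz":0,"twist":-14,"fingers":-1},{"dx":0,"dy":0,"dz":0,"twist":-21,"fingers":-1},{"dx":0,"dy":0,"dz":0,"twist":-28,"fingers":-1},{"dx":0,"dy":0,"dz":0,"twist":-35,"fingers":-1}]}}

```text
clock: 6.85
eef_pos: [0.5116, 0.049, 0.2263]
tool_rot: [0.128, 0.992, 0.0, 0.0]
ft_force: [0.4, 0.5, 0.3]
grip_width: 0.0853
grasp_force: 0.0
```

Emit:
{"name": "carry_out", "arguments": {"plan": [{"dx":0,"dy":0,"dz":0,"twist":-7,"fingers":-1},{"dx":0,"dy":0,"dz":0,"twist":-14,"fingers":-1},{"dx":0,"dy":0,"dz":0,"twist":-20,"fingers":-1},{"dx":0,"dy":0,"dz":0,"twist":-20,"fingers":-1},{"dx":0,"dy":0,"dz":0,"twist":-20,"fingers":-1}]}}

```text
clock: 7.27
eef_pos: [0.5117, 0.0488, 0.2261]
tool_rot: [-0.042, 0.999, 0.0, 0.0]
ft_force: [0.2, -0.1, -0.5]
grip_width: 0.0855
grasp_force: 0.0
```

Run:
```python
from m import *
print(bot.get_obs()['joint_pos'])
go(.514,.049,.139,95.1)
```

```text
[ 9.51020757e-02  2.79576358e-01 -5.81420479e-03  1.28533649e+00
  9.40619024e-06  1.17159387e-02]
d [-2.4 -0.  87.1] twist -0.3 yaw 94.78 eef [0.5117 0.0488 0.2261]
```

Emit:
{"name": "carry_out", "arguments": {"plan": [{"dx":-2.5,"dy":0,"dz":25,"twist":0,"fingers":-1},{"dx":-2.5,"dy":0,"dz":50,"twist":0,"fingers":-1},{"dx":-2.5,"dy":0,"dz":73,"twist":0,"fingers":-1},{"dx":-2.5,"dy":0,"dz":86,"twist":0,"fingers":-1},{"dx":-2.5,"dy":0,"dz":86,"twist":0,"fingers":-1}]}}

```text
clock: 7.68
eef_pos: [0.5116, 0.0488, 0.1368]
tool_rot: [-0.042, 0.999, -0.0, -0.003]
ft_force: [0.3, -0.3, 0.2]
grip_width: 0.0855
grasp_force: 0.0
```

Emit:
{"name": "carry_out", "arguments": {"plan": [{"dx":0,"dy":0,"dz":0,"twist":0,"fingers":1},{"dx":0,"dy":0,"dz":0,"twist":0,"fingers":1},{"dx":0,"dy":0,"dz":0,"twist":0,"fingers":1},{"dx":0,"dy":0,"dz":0,"twist":0,"fingers":1},{"dx":0,"dy":0,"dz":0,"twist":0,"fingers":1}]}}

```text
clock: 8.1
eef_pos: [0.5152, 0.0494, 0.1419]
tool_rot: [-0.043, 0.999, 0.0, 0.002]
ft_force: [-0.4, 1.1, 6.3]
grip_width: 0.0468
grasp_force: 63.0
```

Run:
```python
from m import *
go(.514,.049,.139,95.1);o=bot.get_obs();print(o['ft_force'],o['grasp_force'],o['grip_width'])
c=shot('side','grip.png')['image']
cv2.imwrite('pics/gripc.png',cv2.resize(c[140:230,210:330],(800,600),interpolation=0)[...,::-1])
p=o['eef_pos']
for th in np.radians(range(0,100,10)).tolist()+[1.73]:
    g=lambda t:np.array([125*(-np.cos(t))+25*np.sin(t),125*np.sin(t)+25*np.cos(t)])
    print(round(np.degrees(th)),'dx(tool)',np.round(-(g(th)-g(0))[0],1),'dz(tool)',np.round(-(g(th)-g(0))[1],1))
```

```text
d [ 1.3 -0.3  2.9] twist -0.2 yaw 94.92 eef [0.5152 0.0494 0.1419]
[-0.43802386  1.09950492  6.2704186 ] 62.97865927219391 0.04681853092477619
0 dx(tool) -0.0 dz(tool) -0.0
10 dx(tool) -6.2 dz(tool) -21.3
20 dx(tool) -16.1 dz(tool) -41.2
30 dx(tool) -29.2 dz(tool) -59.2
40 dx(tool) -45.3 dz(tool) -74.5
50 dx(tool) -63.8 dz(tool) -86.8
60 dx(tool) -84.2 dz(tool) -95.8
70 dx(tool) -105.7 dz(tool) -101.0
80 dx(tool) -127.9 dz(tool) -102.4
90 dx(tool) -150.0 dz(tool) -100.0
99 dx(tool) -169.5 dz(tool) -94.5
```

View pics/gripc.png

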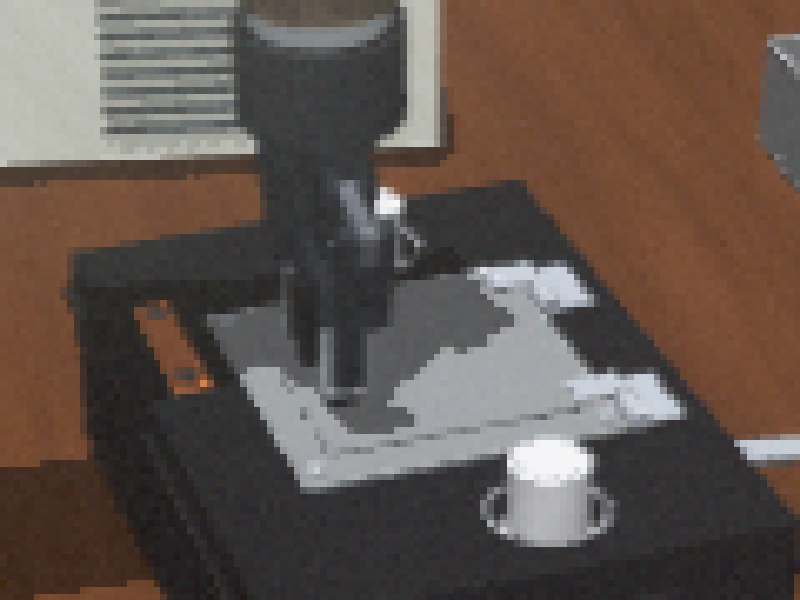

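The crop shows the pads pinching the black bow handle at crop (335,370), and the cap still seated at (548,500). Now I lift along the arc.

Emit:
{"name": "carry_out", "arguments": {"plan": [{"dx":-2.3,"dy":0,"dz":-8.6,"twist":0,"fingers":1},{"dx":-5.2,"dy":0,"dz":-17,"twist":0,"fingers":1},{"dx":-8.7,"dy":0,"dz":-25,"twist":0,"fingers":1},{"dx":-12.8,"dy":0,"dz":-33,"twist":0,"fingers":1},{"dx":-17.4,"dy":0,"dz":-41,"twist":0,"fingers":1}]}}

```text
clock: 8.57
eef_pos: [0.5308, 0.0508, 0.1796]
tool_rot: [-0.043, 0.999, 0.0, -0.002]
ft_force: [4.8, 2.2, -13.2]
grip_width: 0.0467
grasp_force: 63.6
```

```bash
cat >> m.py <<'E'
def hatch():
    "angle and radius of the TCP about the hinge (pack centre .554,.0525, yaw 5.1)"
    o=bot.get_obs(); d=np.array(o['eef_pos'])-[.554,.0525,.113]; y=np.radians(5.1)
    u=np.array([d[0]*np.cos(y)+d[1]*np.sin(y)-.085,d[2]])*1000
    print('rel',u,'r',np.hypot(*u),'th',np.degrees(np.arctan2(u[1],-u[0])-np.arctan2(28.9,123.9)),'lat',(-d[0]*np.sin(y)+d[1]*np.cos(y))*1000,'F',np.round(o['ft_force'],1),'w',o['grip_width'])
def arc(t0,ts,a=123.9,b=28.9):
    g=lambda t:np.array([-a*np.cos(t)+b*np.sin(t),a*np.sin(t)+b*np.cos(t)])
    for t in ts: print(t,np.round(-(g(np.radians(t))-g(np.radians(t0))),1))
E
python3 - <<'E'
from m import *
hatch(); arc(20,range(24,41,4)); arc(40,range(44,61,4)); arc(60,range(64,81,4))
E
```

```text
rel [-108.23112819   66.59965608] r 127.08064879992662 th 18.47628548057727 lat 0.40274113510219967 F [  4.8   2.2 -13.2] w 0.04670464624584513
24 [-5.1 -7.3]
28 [-10.7 -14.2]
32 [-16.8 -20.6]
36 [-23.3 -26.7]
40 [-30.2 -32.2]
44 [-7.3 -5.1]
48 [-14.9  -9.6]
52 [-22.8 -13.6]
56 [-31.  -17.1]
60 [-39.4 -20. ]
64 [-8.6 -2.3]
68 [-17.3  -4. ]
72 [-26.1  -5. ]
76 [-35.   -5.5]
80 [-43.9  -5.3]
```

Emit:
{"name": "carry_out", "arguments": {"plan": [{"dx":-5.1,"dy":0,"dz":-7.3,"twist":0,"fingers":1},{"dx":-10.7,"dy":0,"dz":-14,"twist":0,"fingers":1},{"dx":-16.8,"dy":0,"dz":-20.6,"twist":0,"fingers":1},{"dx":-23.3,"dy":0,"dz":-26.7,"twist":0,"fingers":1},{"dx":-30.2,"dy":0,"dz":-32.2,"twist":0,"fingers":1}]}}

```text
clock: 8.98
eef_pos: [0.5587, 0.0534, 0.211]
tool_rot: [-0.043, 0.999, 0.0, -0.005]
ft_force: [-2.8, 1.5, -8.9]
grip_width: 0.0468
grasp_force: 63.0
```

```bash
python3 -c "
from m import *
hatch()"
```

```text
rel [-80.28221229  98.0129832 ] r 126.69561352112888 th 37.54953574603327 lat 0.44687631362072516 F [-2.8  1.5 -8.9] w 0.046797151109550364
```

Emit:
{"name": "carry_out", "arguments": {"plan": [{"dx":-7.3,"dy":0,"dz":-5.1,"twist":0,"fingers":1},{"dx":-14.9,"dy":0,"dz":-9.6,"twist":0,"fingers":1},{"dx":-22.8,"dy":0,"dz":-13.6,"twist":0,"fingers":1},{"dx":-31,"dy":0,"dz":-17.1,"twist":0,"fingers":1},{"dx":-39.4,"dy":0,"dz":-20,"twist":0,"fingers":1}]}}

```text
clock: 9.4
eef_pos: [0.5973, 0.0569, 0.2318]
tool_rot: [-0.043, 0.999, 0.0, -0.005]
ft_force: [-5.5, 2.6, -3.9]
grip_width: 0.0473
grasp_force: 62.1
```

```bash
python3 -c "
from m import *
hatch()"
```

```text
rel [-41.46947879 118.75638755] r 125.78870082647238 th 57.62126998340574 lat 0.48593415769969267 F [-5.5  2.6 -3.9] w 0.0472562454311656
```

Emit:
{"name": "carry_out", "arguments": {"plan": [{"dx":-8.6,"dy":0,"dz":-2.3,"twist":0,"fingers":1},{"dx":-17.3,"dy":0,"dz":-4,"twist":0,"fingers":1},{"dx":-26.1,"dy":0,"dz":-5,"twist":0,"fingers":1},{"dx":-35,"dy":0,"dz":-5.5,"twist":0,"fingers":1},{"dx":-43.9,"dy":0,"dz":-5.3,"twist":0,"fingers":1}]}}

```text
clock: 9.82
eef_pos: [0.6423, 0.0609, 0.2387]
tool_rot: [-0.043, 0.999, 0.001, -0.003]
ft_force: [-5.7, 1.9, 1.1]
grip_width: 0.0469
grasp_force: 62.2
```

```bash
python3 -c "
from m import *
hatch(); arc(80,[84,88,92,95,97,99])"
```

```text
rel [  3.66618158 125.68126682] r 125.7347275736715 th 78.54123433821525 lat 0.5652717240738816 F [-5.7  1.9  1.1] w 0.04689574405108662
84 [-8.8  0.8]
88 [-17.6   2.2]
92 [-26.3   4.2]
95 [-32.6   6.1]
97 [-36.8   7.6]
99 [-41.    9.2]
```

Emit:
{"name": "carry_out", "arguments": {"plan": [{"dx":-8.8,"dy":0,"dz":0.8,"twist":0,"fingers":1},{"dx":-17.6,"dy":0,"dz":2.2,"twist":0,"fingers":1},{"dx":-26.3,"dy":0,"dz":4.2,"twist":0,"fingers":1},{"dx":-32.6,"dy":0,"dz":6.1,"twist":0,"fingers":1},{"dx":-36.8,"dy":0,"dz":7.6,"twist":0,"fingers":1}]}}

```text
clock: 10.23
eef_pos: [0.6813, 0.0644, 0.2321]
tool_rot: [-0.043, 0.999, 0.001, 0.0]
ft_force: [-2.9, 5.0, 5.9]
grip_width: 0.047
grasp_force: 62.3
```

Emit:
{"name": "carry_out", "arguments": {"plan": [{"dx":-3,"dy":0,"dz":1.2,"twist":0,"fingers":1},{"dx":-4.2,"dy":0,"dz":1.6,"twist":0,"fingers":1},{"dx":-4.2,"dy":0,"dz":1.6,"twist":0,"fingers":1},{"dx":-4.2,"dy":0,"dz":1.6,"twist":0,"fingers":1},{"dx":-4.2,"dy":0,"dz":1.6,"twist":0,"fingers":1}]}}

```text
clock: 10.65
eef_pos: [0.6853, 0.0648, 0.2307]
tool_rot: [-0.043, 0.999, 0.001, 0.001]
ft_force: [-3.5, 4.9, 5.3]
grip_width: 0.0466
grasp_force: 62.3
```

Run:
```python
from m import *
hatch(); s=shot('side','up.png'); hatch()
y=np.radians(5.1)
def P(x,yy,z): return [.554+x*np.cos(y)-yy*np.sin(y),.0525+x*np.sin(y)+yy*np.cos(y),z]
for th in(90,95,99,103):
    t=np.radians(th)
    # outer near edge point of panel free edge (162 mm from hinge, outer face 2 mm)
    q=np.array([85,113])+162*np.array([-np.cos(t),np.sin(t)])+2*np.array([np.sin(t),np.cos(t)])
    print(th,[np.round(proj(s,P(q[0]/1e3,v,q[1]/1e3)),1) for v in(-.08,.08)])
cv2.imwrite('pics/upc.png',cv2.resize(s['image'][110:230,210:370],(800,600),interpolation=0)[...,::-1])
```

```text
rel [ 46.87706876 117.74338851] r 126.73186305345008 th 98.5793038402378 lat 0.5776538586610546 F [-3.5  4.9  5.3] w 0.04659094040155892
rel [ 46.83923035 117.67638404] r 126.65561519911412 th 98.57461257523525 lat 0.5513284982925446 F [-2.9  4.9  5. ] w 0.04672415253963377
90 [array([309. , 154.8]), array([288.7, 133.3])]
95 [array([313.6, 154.4]), array([292.9, 133. ])]
99 [array([317.2, 154.3]), array([296.3, 133. ])]
103 [array([320.8, 154.4]), array([299.5, 133.2])]
```

View pics/upc.png

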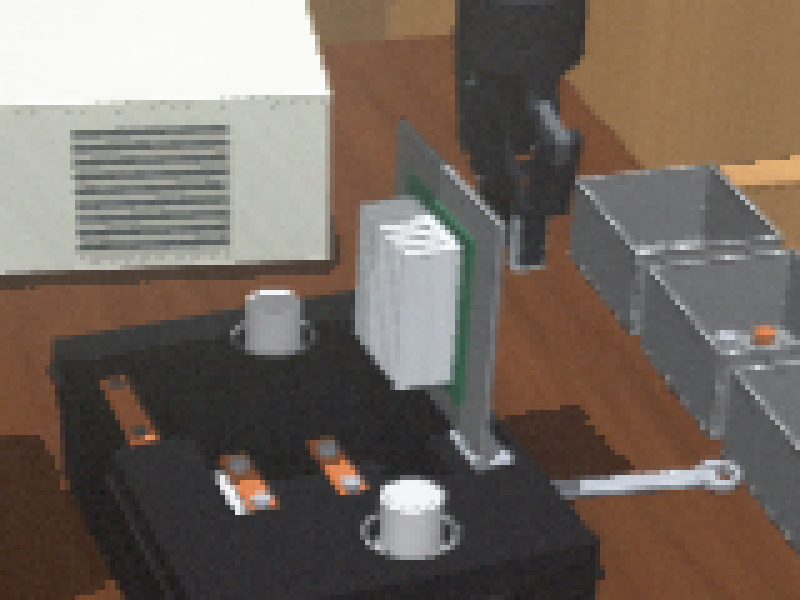

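Run:
```python
from m import *
y=np.radians(5.1); s=shot('side'); im=s['image'].astype(int)
def P(x,yy,z): return [.554+x*np.cos(y)-yy*np.sin(y),.0525+x*np.sin(y)+yy*np.cos(y),z]
for th in(88,90,92,94,99):
    t=np.radians(th); out=[]
    for L in(162,110,60,15):
      for n in (2,-2):
        q=np.array([85,113])+L*np.array([-np.cos(t),np.sin(t)])+n*np.array([np.sin(t),np.cos(t)])
        out.append(np.round(proj(s,P(q[0]/1e3,-.08,q[1]/1e3)),1))
    print(th,*out)
for r in range(150,204,4): print(r,im[r,300:318,0],im[r,306:314].tolist()[3])
print('wells',proj(s,P(.02,-.125,.11)),proj(s,P(.02,.125,.11)))
# link-free check: pack far corners of top
print('pack corners',[np.round(proj(s,P(a,b,.11)),1) for a in(-.12,.12) for b in(-.17,.17)])
p=bot.get_obs()['eef_pos'];print('tcp px',proj(s,p),'tip',proj(s,p-[0,0,.019]))
```

```text
88 [307.2 155.1] [305.9 155.4] [307.  171.4] [305.7 171.7] [306.8 186.4] [305.6 186.7] [306.7 199.4] [305.4 199.6]
90 [309.  154.8] [307.7 155. ] [308.2 171.2] [307.  171.4] [307.5 186.3] [306.2 186.5] [306.8 199.4] [305.6 199.6]
92 [310.9 154.6] [309.6 154.8] [309.5 171.1] [308.2 171.2] [308.1 186.2] [306.9 186.4] [307.  199.3] [305.8 199.5]
94 [312.7 154.4] [311.4 154.5] [310.7 170.9] [309.4 171.1] [308.8 186.2] [307.5 186.3] [307.2 199.3] [305.9 199.5]
99 [317.2 154.3] [316.  154.3] [313.7 170.8] [312.4 170.8] [310.4 186.1] [309.2 186.1] [307.5 199.4] [306.3 199.4]
150 [101  99  89  94  91 160 121  64  50  49  46  47  52  58  64  52  52  54] [49, 46, 45]
154 [ 64  84  98  99  94  98  97 100  96 163 123  65 105 126  72  53  48  50] [163, 165, 168]
158 [246 152  62  55  67  92  97  95  96 108 107  74 124 108  64  49  51  50] [108, 106, 110]
162 [178 175  96  55  66  92  99  97  98 115 104 116 133 102  62  54  55  57] [115, 116, 116]
166 [180 150  80  59  78  92  97  97  97 105 106 113 116 119 117 116 117 118] [105, 108, 109]
170 [180 109  62  57  84  96  97  97 107 111 116 114 112 1
[... 304 characters left out ...]
85, 67]
186 [ 90  60  63  88  98  96  95 113 102 110 118 117 117 119 122 122 122 125] [110, 75, 59]
190 [ 75  56  72  91  93  93  91 108 103 105 113 108 118 118 120 116 120 122] [105, 75, 53]
194 [ 75  82  93  96  90  96 106  92  59  49  55  64  63  68  66  64  68  68] [49, 51, 51]
198 [ 63 154 141 114  93  95 113 104 107  80  47  36  48  57  64  64  66  68] [80, 84, 86]
202 [ 51  53  54  63 151 128 119 116 184 185 169 164  96  54  50  51  44  57] [185, 191, 202]
wells [291.29560319 216.3078264 ] [264.10625749 177.06123325]
pack corners [array([249.5, 234.3]), array([219.9, 177.6]), array([329.3, 218.1]), array([287.3, 166.6])]
tcp px [311.55002954 154.89193511] tip [311.2527024 160.5210515]
```

The crop shows the hatch upright with its near free corner at crop (503,222). That corner and the edge's slope give about 92°, not the 98.6° the TCP implies. The handle has crept outward between the pads, so the hatch lags. I go on gently by the remaining 7° on the new radius and measure again.

Emit:
{"name": "carry_out", "arguments": {"plan": [{"dx":-2.5,"dy":0,"dz":1,"twist":0,"fingers":1},{"dx":-5,"dy":0,"dz":2,"twist":0,"fingers":1},{"dx":-7.5,"dy":0,"dz":3,"twist":0,"fingers":1},{"dx":-7.5,"dy":0,"dz":3,"twist":0,"fingers":1},{"dx":-7.5,"dy":0,"dz":3,"twist":0,"fingers":1}]}}

```text
clock: 11.17
eef_pos: [0.6931, 0.0655, 0.2276]
tool_rot: [-0.043, 0.999, 0.001, 0.001]
ft_force: [-2.4, 6.1, 5.4]
grip_width: 0.0468
grasp_force: 62.5
```

```bash
cat > ang.py <<'E'
from m import *
from scipy.optimize import brentq
yw=np.radians(5.1)
def P(x,yy,z): return [.554+x*np.cos(yw)-yy*np.sin(yw),.0525+x*np.sin(yw)+yy*np.cos(yw),z]
def pt(s,th,L,n=2,lat=-.08):
    t=np.radians(th); q=np.array([85,113])+L*np.array([-np.cos(t),np.sin(t)])+n*np.array([np.sin(t),np.cos(t)])
    return proj(s,P(q[0]/1e3,lat,q[1]/1e3))
def ang(name=None):
    s=shot('side',name); im=s['image'].astype(int); hatch(); E=[]
    # grey near edge strip: right-most neutral pixel connected leftwards, rows with brown behind
    for r in range(168,192,2):
        row=im[r,300:325]; neutral=(abs(row[:,0]-row[:,2])<22)&(row[:,0]>75)
        j=[k for k in range(25) if neutral[k]]; 
        k=8 if neutral[8] else j[0]
        k=4 if neutral[4] else k
        while k<24 and neutral[k+1]: k+=1
        E.append((300+k+.5,r))
    E=np.array(E); f=np.polyfit(E[:,1],E[:,0],1); res=E[:,0]-np.polyval(f,E[:,1])
    m=abs(res)<1.; f=np.polyfit(E[m,1],E[m,0],1); print('edge cols',E[:,0],'slope',f[0])
    sl=lambda th:(lambda a,b:(a[0]-b[0])/(a[1]-b[1]))(pt(s,th,115),pt(s,th,45))
    try: print('theta slope',brentq(lambda t:sl(t)-f[0],70,115))
    except Exception as e: print(e)
    off=lambda th:(lambda a:a[0]-np.polyval(f,a[1]))(pt(s,th,100))
    print('theta pos(L=100)',brentq(off,60,120))
    return s
E
python3 - <<'E'
from ang import *
s=ang('up2.png')
E
```

```text
rel [ 54.69243242 114.59292611] r 126.97559166484231 th 102.38437796383218 lat 0.5687594156289898 F [-2.2  5.5  6.4] w 0.046803791215448046
edge cols [311.5 311.5 311.5 311.5 310.5 310.5 310.5 309.5 309.5 309.5 308.5 308.5] slope -0.15209790209790497
theta slope 95.54509957052714
theta pos(L=100) 95.31305154267862
```

Emit:
{"name": "carry_out", "arguments": {"plan": [{"dx":-2.5,"dy":0,"dz":0.8,"twist":0,"fingers":1},{"dx":-5,"dy":0,"dz":1.8,"twist":0,"fingers":1},{"dx":-7.6,"dy":0,"dz":3,"twist":0,"fingers":1},{"dx":-7.6,"dy":0,"dz":3,"twist":0,"fingers":1},{"dx":-7.6,"dy":0,"dz":3,"twist":0,"fingers":1}]}}

```text
clock: 11.63
eef_pos: [0.7006, 0.0662, 0.2241]
tool_rot: [-0.043, 0.999, 0.001, 0.0]
ft_force: [-2.4, 4.8, 4.1]
grip_width: 0.0475
grasp_force: 62.8
```

Run:
```python
from ang import *
s=ang('up3.png')
cv2.imwrite('pics/up3c.png',cv2.resize(s['image'][110:230,210:370],(800,600),interpolation=0)[...,::-1])
```

```text
rel [ 62.12299424 111.11496483] r 127.30201028711572 th 106.07937585005776 lat 0.572428989758865 F [-1.3  4.9  5. ] w 0.04682048518269249
edge cols [305.5 305.5 304.5 304.5 304.5 311.5 311.5 311.5 310.5 310.5 309.5 309.5] slope 0.3076923076923076
theta slope 72.77712950420992
theta pos(L=100) 88.4324579805223
```

View pics/up3c.png

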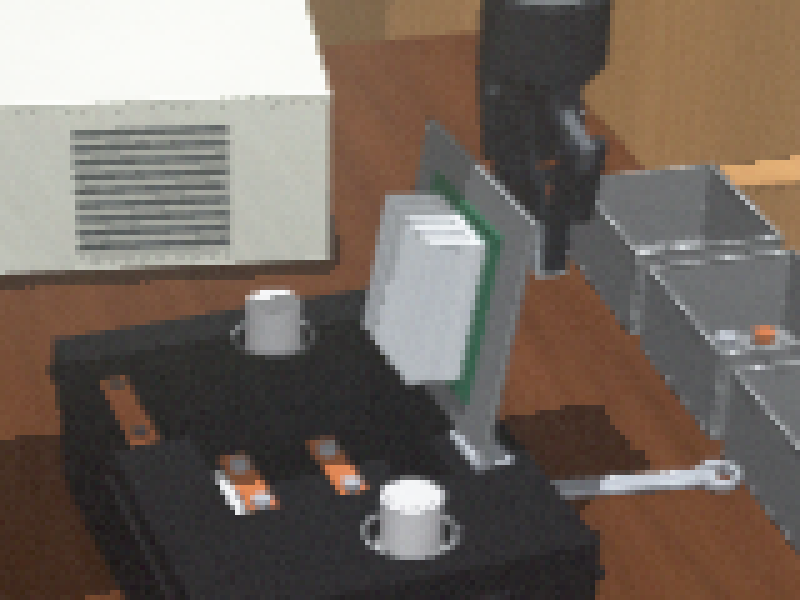

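The crop shows the hatch leaning just past upright, with its near corner at crop (537,222) and far corner at (430,121). The predictions at 99° are (538,222) and (433,116), so this is about 98.5°. The edge fit started on the green board, so I repeat it with a better start.

```bash
sed -i 's/        k=4 if neutral\[4\] else k/        k=max((q for q in range(6,14) if neutral[q]),default=8)/' ang.py
python3 - <<'E'
from ang import *
ang()
o=bot.get_obs();print(o['joint_vel'],o['clock'])
E
```

```text
rel [ 62.08676749 111.12527994] r 127.29334051477902 th 106.06287754154742 lat 0.5995771626045396 F [-1.9  5.   4.2] w 0.046912130253933156
edge cols [314.5 313.5 313.5 312.5 312.5 311.5 311.5 311.5 310.5 310.5 309.5 309.5] slope -0.2185314685314683
theta slope 99.20227001743257
theta pos(L=100) 98.71071455015567
[ 0.00089623 -0.00337027 -0.00359407  0.00012692 -0.00090229 -0.00033947] 11.7333
```

```bash
python3 -c "
from workcell import job_done
print(job_done())"
```

```text
the job is handed in; nothing more can be done
None
```

I've handed the job in: the cap is home in the well over the bare post and released, and the gripper is holding the hatch still at about 99° (1.73 rad), its balance point. During the lift the handle crept about 14 mm between the pads, so the grip is now on the outer end of the bow, but there was no further slip over the last 7°.

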